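# Walk the bench supply home into its dock

## Robot

A 7-joint arm with a two-finger parallel gripper is mounted at the origin on the work surface. World frame = base frame: x ahead of the robot, y to its left, z up, the work surface at z = 0. Lengths are in m, angles in rad, forces in N, time in s.
With the tool pointing down it reaches from about 0.4 to 0.9 m from the base axis. Payload 5.5 kg.
Tool frame: the origin (TCP) lies midway between the tips of the shut fingers; the grasp point (between the pads) lies 19 mm behind it (manip.grip_depth is the distance from the TCP to the grasp point, in m); z points along the fingers, x is the direction in which the jaws open and shut, and the axes are right-handed (so a half turn about z gives the same grasp; the last joint's range is limited). The gripper opens to 92 mm and grips with 3 to 60 N. Pads are 19 mm wide; open, the fingers measure 130 mm over their backs; the gripper's body (75 mm by 190 mm) begins 47 mm behind the grasp point.
Start: joints at [1.483, 0.501, -0.427, 1.55, 0.221, 1.138, -0.21], TCP at [0.223, -0.61, 0.227] pointing down, gripper open.
Joint ranges: [-2.88, 2.88], [-0.31, 2.03], [-1.54, 1.56], [0.2, 2.42], [-1.41, 4.55], [0.19, 2.02], [-2.57, 2.57]. Speed limits (rad/s): [2.57, 2.57, 3.14, 3.14, 3.14, 3.14, 3.14].

## Interface

Orientations are given as a unit quaternion [x, y, z, w].
In Python, from bench import manip, effector, viewer gives the robot as it stands. Calls block until the motion is done:
- manip.move_pose(position, orientation): joint-space move of the TCP to a pose.
- manip.servo_line(position, ori=None, vel=0.15): straight line of the TCP; ori=None keeps the orientation; vel is the mean speed in m/s.
- manip.movej(angles): joint-space move.
- effector.open_jaws() and effector.close(f_grip=None): open the fingers fully, or close them until they stop; f_grip is the grip in N (None keeps the last).
- manip.sleep(seconds).
- manip.solve_ik(position, orientation): joint angles nearest the present ones, or None.
- viewer.get_image(name): name is "scene" or "top" or "wrist"; returns the picture (400x640x3 uint8, red, green, blue); there is no depth.
- viewer.get_calibration(name): a dict with "vfov" (degrees; the focal length in pixels is half the picture's height over the tangent of half this angle, whatever the lens; pixels are square), "cx", "cy" (the principal point, pixels), "eye" and "attitude" of the camera in the world. Camera axes: x right, y down, z forward; pixel columns grow to the right and rows downward; lengths in m; the calibration is good to about 2 mm. A picture is of the moment at which its call begins: read the wrist's pose just before it. get_calibration takes no time and is no camera call; for the wrist camera it gives the pose at the moment of the call.
A pose or a line that the arm cannot do raises manip.PlanningError and nothing moves.
- manip.hand_in(): hands the job in, once; it reports no verdict.
Readings, each from a call of its own:
- manip.current_clock(): time.
- manip.current_q(): joint angles.
- manip.current_joint_velocities(): joint speeds.
- manip.current_tau(): joint torques, N m.
- manip.current_tool_pos(): TCP position.
- manip.current_tcp_rot(): TCP orientation.
- manip.current_force(): force on the tool from outside, world axes, zero at the start.
- manip.current_wrist_torque(): the same for the moment, N m.
- manip.current_finger_gap(): finger opening in m.
Only numpy, scipy, OpenCV 4.12 (cv2) and the standard library are available. Lean on these libraries where they do the work, as an engineer would, in place of code of your own. Each camera call takes 0.05 s, during which the arm holds its last target.

## Task

Creep the heavy bench power supply forward into its pine dock by pushing its two black front corner guards in turn, a short step each, until its back is fully home against both rubber buffers, then leave it. Never let it slew more than 25 degrees out of line with the dock, push gently and do not ram it into the dock, do not touch the front panel or anything that sticks out of it, and leave everything else on the bench alone.

Things in the scene. Friction and masses are not known exactly. Their poses are not given: they have to be found in the camera images.
- supply: heavy flat-based dark grey bench power supply, 132 mm deep (its x) x 200 wide (y) x 72 high, on four rubber feet 6 mm high. Too wide to grasp. 1.8 to 2.7 kg, friction about 0.6: one corner yields at about 5 to 10 N; its middle then goes forward about half as far as that corner and the box turns away from the pushed side. Origin: centre of its underside; x from its front panel to its back, y left
- guard_left (a point): middle of the front face of the left black rubber corner guard, 40 mm up, 66 mm before and 83 mm left of the supply's origin; same axes. A flat-faced upright 34 mm wide, 46 mm deep, 6 to 72 mm high. Rubber grips: a push that also bears down on it sticks (20 N and more), one that rises a little frees the corner. The transformer is on this side, so it is the heavier to push
- guard_right (a point): the same on the right front corner guard, 83 mm right of the supply's origin
- panel: the supply's aluminium front panel between the two guards, 132 mm wide, set back 23 mm behind the guards' faces; its meter, knob, switch and two terminal posts end 5 mm or more behind the guards' faces. Not to be touched. Origin and axes as the supply
- rear_left (a point): point on the flat back face of the supply, 60 mm left of its middle and 22 mm up, 66 mm behind the origin; it meets the left buffer when home
- rear_right (a point): the same, 60 mm right of the middle; it meets the right buffer when home
- dock: U of pale pine battens 36 mm high, lightly pinned down, open to the robot. Two 22 mm rubber buffers on its back batten, 60 mm either side, 22 mm up. Origin: on the bench midway between the buffers' faces; x into the batten, y left. Home = rear_left and rear_right at x 0 here, felt as the push stiffening. Sides 228 mm apart (14 mm spare each), out to x -45 mm; tips flare to 254 mm at x -72 mm
- saucer: bystander: white ceramic saucer with screws, 136 mm across, left of the dock. Leave alone
- parts_box: bystander: grey plastic parts box, 104 x 154 x 48 mm, lid snapped shut, right of the dock. Leave alone
- radio: bystander: green plastic radio casing, 110 x 190 x 46 mm, lying on its face, battery flap open (100 mm high). Leave alone
- pliers: bystander: steel needle-nose pliers, 160 mm long, lying. Leave alone
- screwdriver: bystander: red-handled screwdriver, 190 mm long, lying. Leave alone
- multimeter: bystander: yellow multimeter, 170 x 84 x 48 mm, lying. Leave alone

How it is judged:
By the outcome, as a careful person would: the job done as asked, in the order asked, and still so for the second after the job is handed in, with the robot touching nothing.
It also fails if it takes over 72 s, if anything falls off the work surface, if the arm or the gripper's body presses on something with over 40 N, if the wrist force passes 120 N, or if a joint passes its speed limit or range.

## Working session

There is one attempt and no reset: what is moved stays moved. The work goes in short steps, each a Python script; the robot and the scene stay as the last script left them, time stands still between calls to the robot, and variables do not carry over. Pictures are saved under pics/ and viewed, and the job is handed in when it is done.

```bash
ls; mkdir -p pics; python3 - <<'E'
from bench import manip, effector, viewer
import cv2
for n in ("scene","top","wrist"):
    c=viewer.get_calibration(n); print(n,c)
    cv2.imwrite(f"pics/{n}0.png",viewer.get_image(n)[:,:,::-1])
print(manip.current_clock(),manip.current_tool_pos(),manip.current_tcp_rot(),manip.current_force())
E
```

```text
pics
scene {'vfov': 52.315663994545375, 'cx': 323.5372925824416, 'cy': 197.45973182925363, 'eye': array([1.04037174, 0.83249092, 1.0285458 ]), 'attitude': array([ 0.24835066,  0.88700252, -0.37259559, -0.11278742])}
top {'vfov': 52.640900730887914, 'cx': 318.97715516155074, 'cy': 199.71027011424692, 'eye': array([0.31539955, 0.01472103, 1.40516281]), 'attitude': array([ 0.71458944, -0.69536513,  0.0567828 , -0.0510391 ])}
wrist {'vfov': 59.93393888937108, 'cx': 315.9906832674319, 'cy': 203.84608267282738, 'eye': array([ 0.29205192, -0.58519115,  0.38470428]), 'attitude': array([ 0.81223299, -0.56726693, -0.07856093,  0.11096842])}
0.15 [ 0.22318074 -0.60989098  0.2259094 ] [ 8.19661102e-01 -5.72848219e-01 -6.03975146e-04 -4.80836227e-04] [-0.01059256 -0.24613747  0.03212662]
```

View pics/top0.png

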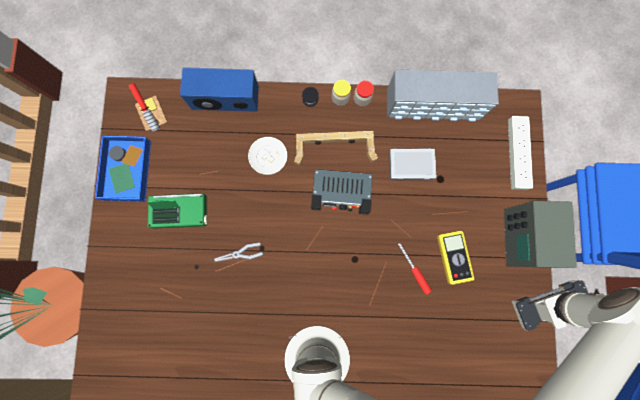

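View pics/scene0.png

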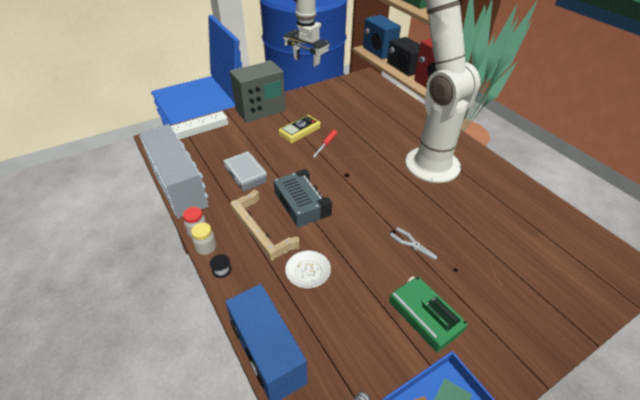

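View pics/wrist0.png

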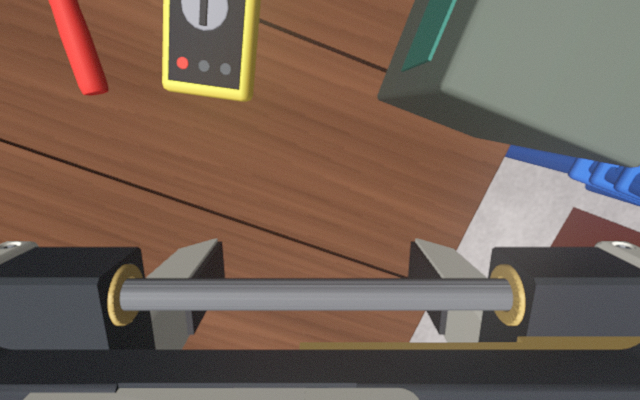

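The top view shows the supply near (341,190) with its black guards at about (317,203) and (364,206), and the dock U above it, near (336,140). I'll write the ray helpers and zoom in.

```bash
cat > h.py <<'E'
import numpy as np, cv2
from scipy.spatial.transform import Rotation as R
from bench import manip, effector, viewer
def ray(c,u,v):
    f=200/np.tan(np.radians(c['vfov'])/2)
    d=np.array([(u-c['cx'])/f,(v-c['cy'])/f,1.0])
    return np.array(c['eye']), R.from_quat(c['attitude']).apply(d)
def onz(c,u,v,z):
    e,d=ray(c,u,v); return e+d*(z-e[2])/d[2]
def proj(c,p):
    f=200/np.tan(np.radians(c['vfov'])/2)
    q=R.from_quat(c['attitude']).inv().apply(np.array(p)-c['eye'])
    return np.array([c['cx']+f*q[0]/q[2],c['cy']+f*q[1]/q[2]])
def tri(c1,p1,c2,p2):
    e1,d1=ray(c1,*p1); e2,d2=ray(c2,*p2)
    A=np.stack([d1,-d2],1); s=np.linalg.lstsq(A,e2-e1,rcond=None)[0]
    a=e1+s[0]*d1;b=e2+s[1]*d2
    return (a+b)/2, np.linalg.norm(a-b)
def snap(n,name):
    c=viewer.get_calibration(n); im=viewer.get_image(n)[:,:,::-1].copy()
    cv2.imwrite(f"pics/{name}.png",im); return c,im
def crop(im,x0,x1,y0,y1,k,name):
    cv2.imwrite(f"pics/{name}.png",cv2.resize(im[y0:y1,x0:x1],None,fx=k,fy=k,interpolation=cv2.INTER_CUBIC))
E
python3 - <<'E'
from h import *
im=cv2.imread("pics/top0.png"); crop(im,280,400,115,220,6,"topz")
c=viewer.get_calibration("top")
for n,u,v,z in [("sup",341,186,.072),("gl",317,208,.07),("gr",364,212,.07),("dock back L",297,134,.036),("dockR",375,132,.036),("tipL",299,161,.036),("tipR",375,158,.036)]:
    print(n,onz(c,u,v,z).round(3))
print(R.from_quat(manip.current_tcp_rot()).as_matrix().round(2))
print(R.from_quat(viewer.get_calibration('wrist')['attitude']).as_matrix().round(2))
E
```

```text
sup [ 0.569 -0.066  0.072]
gl [0.493 0.012 0.07 ]
gr [ 0.484 -0.144  0.07 ]
dock back L [0.757 0.09  0.036]
dockR [ 0.773 -0.184  0.036]
tipL [0.66  0.079 0.036]
tipR [ 0.679 -0.185  0.036]
[[ 0.34 -0.94 -0.  ]
 [-0.94 -0.34  0.  ]
 [-0.   -0.   -1.  ]]
[[ 0.34 -0.9  -0.25]
 [-0.94 -0.33 -0.09]
 [-0.    0.27 -0.96]]
```

View pics/topz.png

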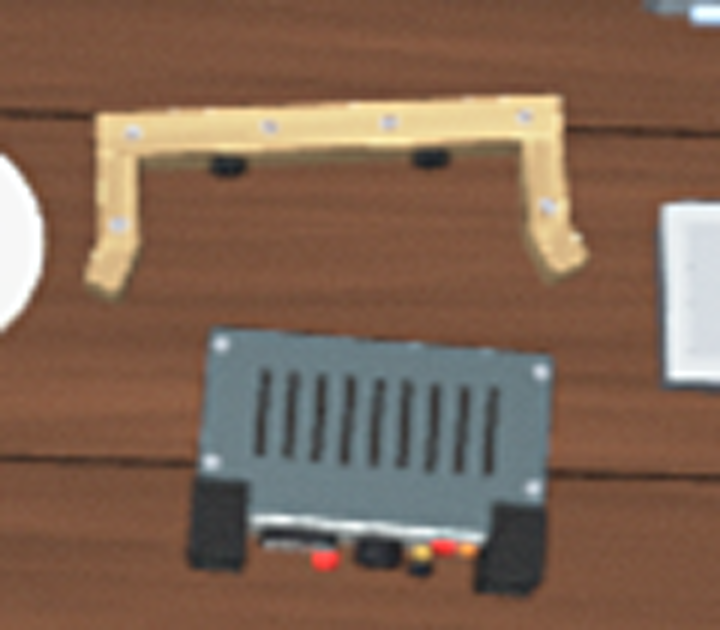

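```bash
python3 - <<'E'
from h import *
effector.close(10)
p=manip.current_tool_pos(); manip.servo_line([p[0],p[1],.36],vel=.3)
q=R.from_matrix(np.array([[0,-1,0],[-1,0,0],[0,0,-1]]).astype(float)).as_quat()
manip.move_pose([.53,-.06,.40],q)
manip.sleep(.2)
c,im=snap("wrist","w1"); print(c, manip.current_clock(), manip.current_q().round(2), manip.current_finger_gap())
np.save("w1c.npy",c,allow_pickle=True)
for yaw in (0,np.pi):
  for P in ([.45,.03,.04],[.6,-.14,.04],[.62,.03,.04]):
    m=np.array([[1,0,0],[0,-1,0],[0,0,-1.]]); s=manip.solve_ik(P,(R.from_euler('z',yaw)*R.from_matrix(m)).as_quat()); print(yaw,P,None if s is None else np.round(s,2))
crop(im,130,530,0,300,2,"w1z")
E
```

```text
{'vfov': 59.93393888937108, 'cx': 315.9906832674319, 'cy': 203.84608267282738, 'eye': array([ 0.60331602, -0.06089358,  0.55878761]), 'attitude': array([-0.70026272,  0.70079399,  0.09636703, -0.09609007])} 4.6833 [ 0.97  0.29 -1.12  1.58  0.26  1.43 -1.74] 0.00044509209249487164
0 [0.45, 0.03, 0.04] [ 0.69  0.66 -1.    2.15  0.83  0.78 -0.86]
0 [0.6, -0.14, 0.04] [ 0.89  0.93 -1.04  1.75  0.93  1.04 -0.49]
0 [0.62, 0.03, 0.04] [ 0.6   0.92 -1.01  1.74  0.91  1.03 -0.76]
3.141592653589793 [0.45, 0.03, 0.04] [-0.86  0.61  0.9   2.2  -0.78  0.69 -2.54]
3.141592653589793 [0.6, -0.14, 0.04] [-0.22  0.71  0.55  1.79 -0.5   0.79 -2.55]
3.141592653589793 [0.62, 0.03, 0.04] [-0.82  1.01  1.13  1.79 -1.05  1.08 -2.45]
```

View pics/w1.png

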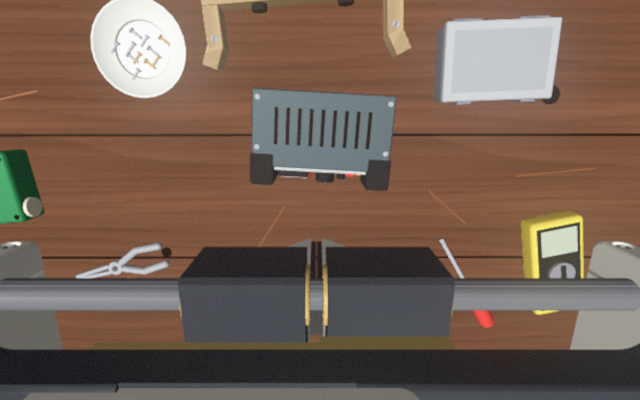

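View pics/w1z.png

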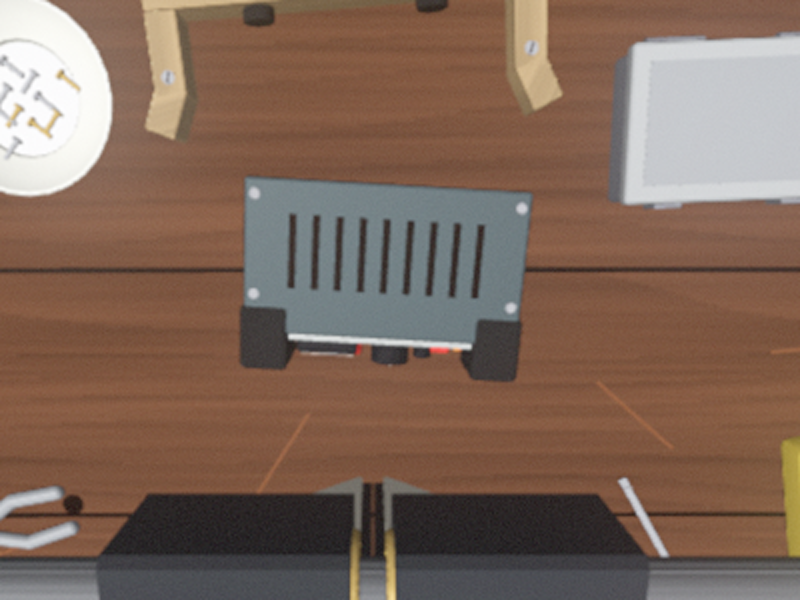

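View 2.

```bash
python3 - <<'E'
from h import *
manip.servo_line([.64,-.06,.40],vel=.25)
manip.sleep(.2)
c,im=snap("wrist","w2"); print(c, manip.current_clock())
np.save("w2c.npy",c,allow_pickle=True)
crop(im,130,530,0,300,2,"w2z")
E
```

```text
{'vfov': 59.93393888937108, 'cx': 315.9906832674319, 'cy': 203.84608267282738, 'eye': array([ 0.71246091, -0.06007745,  0.55959988]), 'attitude': array([ 0.7006095 , -0.70051157, -0.09564452,  0.0963431 ])} 5.525
```

View pics/w2z.png

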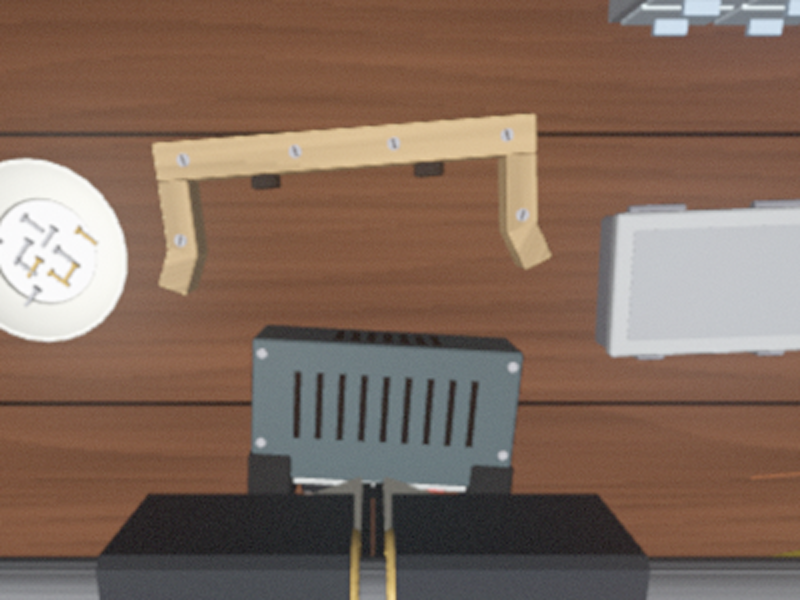

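```bash
cat > meas.py <<'E'
from h import *
c1=np.load("w1c.npy",allow_pickle=True).item();c2=np.load("w2c.npy",allow_pickle=True).item()
Z=lambda p:(p[0]/2+130-.25,p[1]/2-.25)
for n,a,b in [("screwRL",(255,193),(262,353)),("screwRR",(522,208),(513,367)),("screwFL",(253,293),(261,442)),("screwFR",(511,308),(503,455)),
 ("dock screwL",(168,77),(180,240)),("dock screwR",(531,47),(522,215)),("topRL",(246,178),(254,339)),("topRR",(531,192),(520,353)),
 ("tipL",(175,139),(187,294)),("tipR",(528,112),(526,269))]:
    p,e=tri(c1,Z(a),c2,Z(b)); print(n,p.round(4),round(e,4))
print("z fixed")
for n,p,z in [("topRL",(246,178),.072),("topRR",(531,192),.072),("glo",(241,367),.072),("gli",(286,368),.072),("gri",(471,377),.072),("gro",(517,381),.072)]:
    print("w1",n,onz(c1,*Z(p),z).round(4))
for n,p,z in [("topRL",(254,339),.072),("topRR",(520,353),.072),("outL",(153,144),.036),("outR",(535,115),.036),("inL",(197,179),.036),("inR",(500,156),.036),("sideL in kink",(195,249),.036),("sideR in kink",(504,229),.036),("tipL in",(187,294),.036),("tipR in",(526,269),.036),("tipLo",(160,289),.036),("tipRo",(550,258),.036),("bufL",(265,188),.012),("bufR",(428,175),.012),("bufLtop-front",(265,182),.033),("bufRt",(428,169),.033)]:
    print("w2",n,onz(c2,*Z(p),z).round(4))
E
python3 meas.py
python3 - <<'E'
import cv2
im=cv2.imread("pics/w2.png")
cv2.imwrite("pics/w2b.png",cv2.resize(im[50:200,200:400],None,fx=4,fy=4,interpolation=cv2.INTER_CUBIC))
E
```

```text
screwRL [0.6169 0.0184 0.0707] 0.0003
screwRR [ 0.6071 -0.1614  0.0725] 0.0001
screwFL [0.5504 0.0221 0.0724] 0.0006
screwFR [ 0.5396 -0.158   0.0706] 0.0
dock screwL [0.6944 0.0804 0.0365] 0.0003
dock screwR [ 0.7121 -0.1683  0.0404] 0.0002
topRL [0.6266 0.0242 0.0683] 0.0
topRR [ 0.6174 -0.1662  0.073 ] 0.0011
tipL [0.6547 0.0793 0.0328] 0.0003
tipR [ 0.6729 -0.1734  0.0294] 0.005
z fixed
w1 topRL [0.6265 0.0236 0.072 ]
w1 topRR [ 0.6174 -0.167   0.072 ]
w1 glo [0.4977 0.0336 0.072 ]
w1 gli [0.497  0.0013 0.072 ]
w1 gri [ 0.4903 -0.1316  0.072 ]
w1 gro [ 0.4873 -0.1648  0.072 ]
w2 topRL [0.6273 0.0235 0.072 ]
w2 topRR [ 0.6172 -0.1659  0.072 ]
w2 outL [0.7605 0.0948 0.036 ]
w2 outR [ 0.7796 -0.1745  0.036 ]
w2 inL [0.7369 0.0653 0.036 ]
w2 inR [ 0.7525 -0.1513  0.036 ]
w2 sideL in kink [0.6879 0.0701 0.036 ]
w2 sideR in kink [ 0.7022 -0.1567  0.036 ]
w2 tipL in [0.655  0.0783 0.036 ]
w2 tipR in [ 0.6735 -0.1745  0.036 ]
w2 tipLo [0.6587 0.0982 0.036 ]
w2 tipRo [ 0.6815 -0.1918  0.036 ]
w2 bufL [0.7316 0.0203 0.012 ]
w2 bufR [ 0.7409 -0.1022  0.012 ]
w2 bufLtop-front [0.735  0.0171 0.033 ]
w2 bufRt [ 0.7439 -0.1005  0.033 ]
```

View pics/w2b.png

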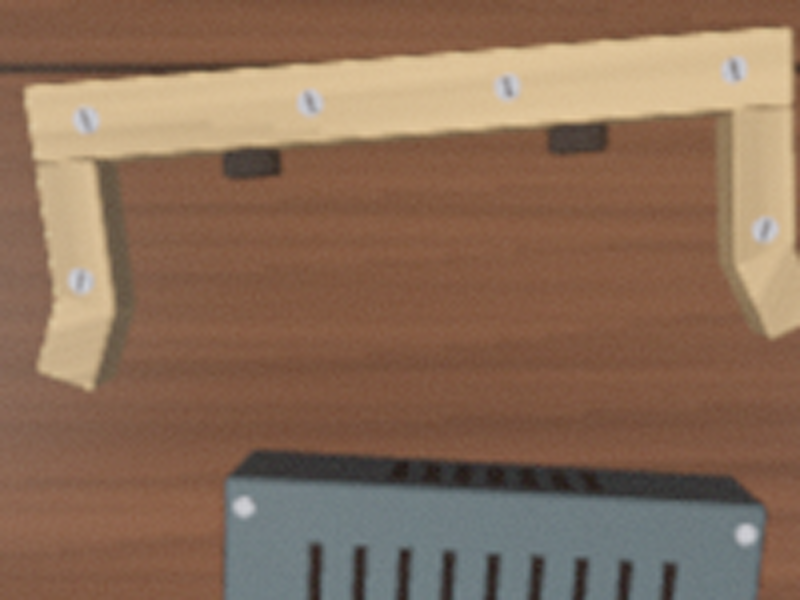

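```bash
cat >> h.py <<'E'
YD=np.radians(4.1); D0=np.array([.738,-.041]); RD=np.array([[np.cos(YD),-np.sin(YD)],[np.sin(YD),np.cos(YD)]])
def w2d(p): return RD.T@(np.array(p)[:2]-D0)
def d2w(p): return RD@np.array(p)+D0
Q=(R.from_euler('z',YD)*R.from_matrix(np.array([[1,0,0],[0,-1,0],[0,0,-1.]]))).as_quat()
def go(d,z,vel=.15): # dock-frame xy
    w=d2w(d); manip.servo_line([w[0],w[1],z],ori=Q,vel=vel)
def F(): 
    f=np.array(manip.current_force()); return np.array([*(RD.T@f[:2]),f[2]])
def D(): return w2d(manip.current_tool_pos())
def push(dist,tilt=0.,z0=.03,slope=.12,step=.005,vel=.04,fmax=22,reach=.03,log=True):
    """from the present place: feel for contact along dock +x, then push dist. returns contact x and end x"""
    b=F(); x0,y=D(); x=x0; z=z0; con=None; end=None; fm=0
    while True:
        s=.003 if con is None else min(step,end-x)
        x+=s
        if con is not None: z+=slope*s; y+=np.tan(tilt)*s
        go([x,y],z,vel if con is not None else .04)
        f=F()-b; d=D()
        if log: print(f"x{d[0]*1e3:.1f} y{d[1]*1e3:.1f} z{z*1e3:.1f} F{f.round(1)}",end=' | ')
        if con is None and f[0]<-1.5:
            con=d[0]; x=max(x,con); end=x+dist
            if dist<=0: break
        if con is not None and np.linalg.norm(f)>fmax: print("FMAX"); break
        if con is not None and x>=end-1e-4: break
        if con is None and x-x0>reach: print("no contact"); break
    print(f"\ncontact {None if con is None else con*1e3:.5} end {D()[0]*1e3:.1f} t={manip.current_clock():.2f}")
    return con,D()[0]
E
python3 - <<'E'
from h import *
sup=np.array([.557,-.0685]); ys=np.radians(-3.1); Rs=np.array([[np.cos(ys),-np.sin(ys)],[np.sin(ys),np.cos(ys)]])
for n,l in [('origin',(0,0)),('gr',(-.066,-.083)),('gl',(-.066,.083)),('rr',(.066,-.06)),('rl',(.066,.06))]:
    print(n,(w2d(sup+Rs@np.array(l))*1e3).round(1))
g=w2d(sup+Rs@np.array([-.066,-.083])); w=d2w([g[0]-.045,g[1]-.001])
manip.move_pose([w[0],w[1],.20],Q)
go([g[0]-.045,g[1]-.001],.03,.2); manip.sleep(.1)
print(D(),F(),manip.current_clock(),manip.current_q().round(2))
c,im=snap("top","t1"); crop(im,270,410,110,260,4,"t1z"); snap("scene","s1")
E
```

```text
origin [-182.5  -14.5]
gr [-258.4  -88.6]
gl [-237.6   76.1]
rr [-124.5  -82.3]
rl [-109.5   36.8]
[-0.30243579 -0.08986902] [ 1.02725977 -0.17940317 -0.25111734] 8.0583 [ 1.12  0.77 -1.07  2.12  0.94  0.85 -0.46]
```

View pics/t1z.png

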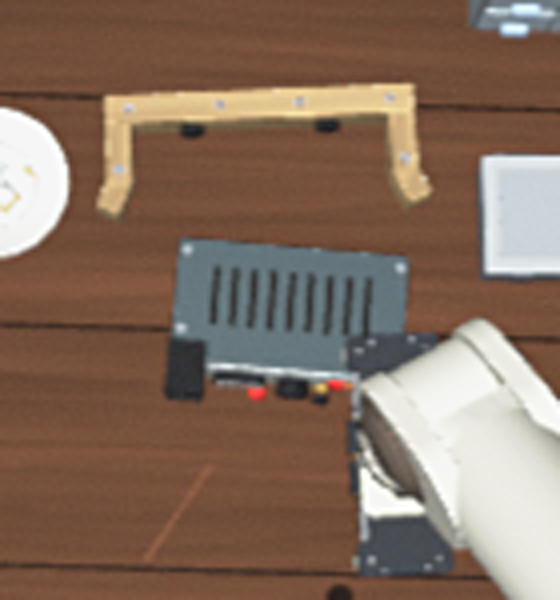

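View pics/s1.png

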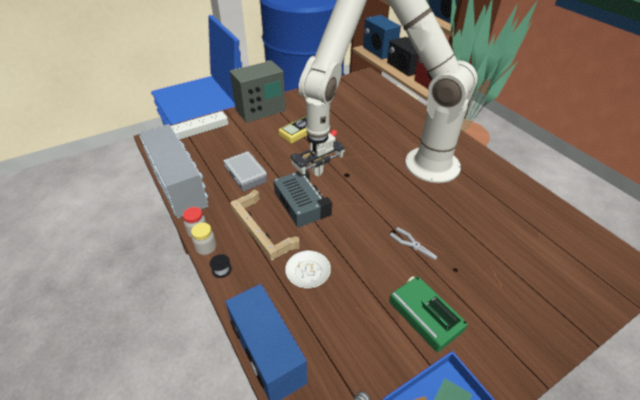

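```bash
cat >> h.py <<'E'
SCR=np.array([[.0605,.0905],[.0605,-.0905],[-.0065,.0905],[-.0065,-.0905]]) # to be refined: box frame
import json,os
def mask_scr(im,c,ps):
    out=[]
    g=im.astype(float).min(2)
    for p in ps:
        u,v=proj(c,p); k=4
        ui,vi=int(round(u)),int(round(v))
        w=g[vi-k:vi+k+1,ui-k:ui+k+1]; 
        bg=np.median(w); m=np.clip(w-bg-40,0,None)
        if m.sum()<30: out.append(None); continue
        vv,uu=np.mgrid[vi-k:vi+k+1,ui-k:ui+k+1]
        # keep to 3x3 round the peak
        j=np.unravel_index(m.argmax(),m.shape); sel=(abs(vv-vv[j])<=1)&(abs(uu-uu[j])<=1)
        m=m*sel; out.append((float((m*uu).sum()/m.sum()),float((m*vv).sum()/m.sum()),float(w.max()-bg)))
    return out
E
python3 - <<'E'
from h import *
# refine screw layout in box frame using stereo screws, top cam comparison
sc=np.array([[.6169,.0184],[.6071,-.1614],[.5504,.0221],[.5396,-.158]])
sup=np.array([.557,-.0685]); ys=np.radians(-3.1); Rs=np.array([[np.cos(ys),-np.sin(ys)],[np.sin(ys),np.cos(ys)]])
print(((sc-sup)@Rs).round(4))
c=viewer.get_calibration("top"); im=cv2.imread("pics/top0.png"); im1=cv2.imread("pics/t1.png")
P=[[*s,.072] for s in sc]+[[.6944,.0804,.037],[.7121,-.1683,.037]]
for I in (im,im1):
    for s,p in zip(mask_scr(I,c,P),P):
        print(s and np.round(s,1), s and onz(c,s[0],s[1],p[2]).round(4), np.round(p,4))
E
```

```text
[[ 0.0551  0.09  ]
 [ 0.0551 -0.0901]
 [-0.0115  0.0901]
 [-0.0125 -0.0903]]
[316.4 171.9 114. ] [0.6153 0.0178 0.072 ] [0.6169 0.0184 0.072 ]
[369.6 176.5  87. ] [ 0.6046 -0.1618  0.072 ] [ 0.6071 -0.1614  0.072 ]
[314.7 191.4  93. ] [0.5482 0.0217 0.072 ] [0.5504 0.0221 0.072 ]
[368.5 195.8  96. ] [ 0.5386 -0.1585  0.072 ] [ 0.5396 -0.158   0.072 ]
[299.7 152.   72. ] [0.6922 0.0779 0.037 ] [0.6944 0.0804 0.037 ]
[371.4 148.9  70. ] [ 0.7109 -0.1722  0.037 ] [ 0.7121 -0.1683  0.037 ]
[316.4 171.9 108. ] [0.6153 0.0179 0.072 ] [0.6169 0.0184 0.072 ]
[369.6 176.5  83. ] [ 0.6047 -0.1618  0.072 ] [ 0.6071 -0.1614  0.072 ]
[314.7 191.4  90. ] [0.5483 0.0218 0.072 ] [0.5504 0.0221 0.072 ]
None None [ 0.5396 -0.158   0.072 ]
[299.7 152.   67. ] [0.6925 0.078  0.037 ] [0.6944 0.0804 0.037 ]
[371.5 148.8  67. ] [ 0.7112 -0.1723  0.037 ] [ 0.7121 -0.1683  0.037 ]
```

```bash
python3 - <<'E'
from h import *
push(.025)
c,im=snap("top","t2"); crop(im,270,410,110,260,4,"t2z")
E
```

```text
x-299.2 y-90.3 z30.0 F[ 1.   0.6 -0.3] | x-296.5 y-90.0 z30.0 F[1.2 0.6 0.2] | x-293.5 y-90.0 z30.0 F[0.5 0.3 0.7] | x-290.5 y-90.0 z30.0 F[ 1.3 -1.3  0.1] | x-287.5 y-90.0 z30.0 F[ 0.3 -0.4 -1. ] | x-284.5 y-90.0 z30.0 F[ 0.2 -0.3  0.1] | x-281.5 y-90.0 z30.0 F[-0.1 -0.5  0. ] | x-279.4 y-90.0 z30.0 F[-2.4  0.1  0.1] | x-277.7 y-90.7 z30.6 F[-10.   -1.8   4.9] | x-273.0 y-91.9 z31.2 F[-9.7 -4.2  0.2] | x-267.5 y-92.1 z31.8 F[-7.4 -3.8 -1.1] | x-262.3 y-92.1 z32.4 F[-6.2 -4.1 -1.9] | x-257.2 y-92.1 z33.0 F[-6.4 -5.3 -1.9] | 
contact -279.43 end -257.2 t=11.53
```

View pics/t2z.png

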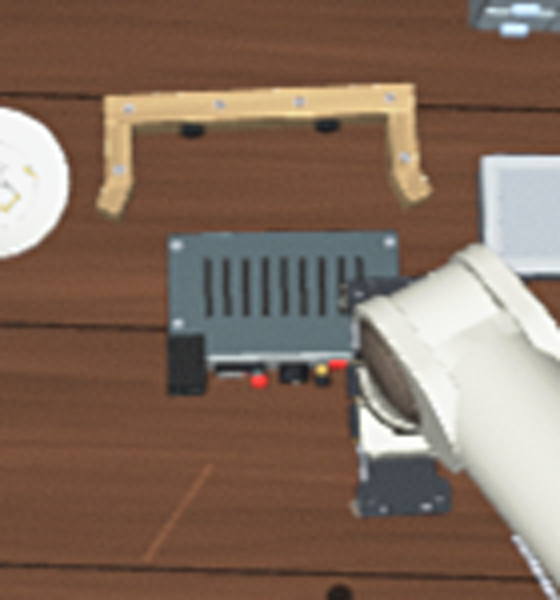

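```bash
cat >> h.py <<'E'
SB=np.array([[.055,.09],[.055,-.09],[-.012,.09],[-.012,-.09]])
COR=np.array([.0018,.0005])
def track(name,guess=None):
    """guess: dock-frame x,y,deg. Fit from visible top-cam screws"""
    if guess is None: guess=json.load(open("pose.json"))
    c,im=snap("top",name)
    best=None
    for dth in np.arange(-12,12.1,1.5): pass
    x,y,a=guess; 
    for it in range(3):
        th=np.radians(a)+YD; Rm=np.array([[np.cos(th),-np.sin(th)],[np.sin(th),np.cos(th)]])
        o=d2w([x,y]); P=[[*(o+Rm@b-COR),.072] for b in SB]
        S=mask_scr(im,c,P); idx=[i for i,s in enumerate(S) if s]
        if len(idx)<2: print("few screws",S); return None
        W=np.array([onz(c,S[i][0],S[i][1],.072)[:2]+COR for i in idx]); B=SB[idx]
        Wc,Bc=W-W.mean(0),B-B.mean(0)
        th=np.arctan2((Bc[:,0]*Wc[:,1]-Bc[:,1]*Wc[:,0]).sum(),(Bc*Wc).sum())
        Rm=np.array([[np.cos(th),-np.sin(th)],[np.sin(th),np.cos(th)]]); o=W.mean(0)-Rm@B.mean(0)
        res=np.linalg.norm(W-(o+B@Rm.T),axis=1).max()
        x,y=w2d(o); a=np.degrees(th-YD)
    x,y,a=float(x),float(y),float(a)
    print(f"POSE x{x*1e3:.1f} y{y*1e3:.1f} a{a:.1f} screws{idx} res{res*1e3:.1f}mm", "rear/guards x:",*[f"{pt(l,(x,y,a))[0]*1e3:.1f}" for l in ((.066,.06),(.066,-.06),(-.066,.083),(-.066,-.083))])
    if res<.004: json.dump([x,y,a],open("pose.json","w"))
    return x,y,a
def pt(l,p):
    t=np.radians(p[2]); return np.array([p[0]+np.cos(t)*l[0]-np.sin(t)*l[1],p[1]+np.sin(t)*l[0]+np.cos(t)*l[1]])
def swap(side,z=.03,back=.012,clear=.028):
    """retreat, cross in front of the panel and stand before the other guard"""
    p=json.load(open("pose.json")); s=1 if side=='L' else -1
    g=pt((-.066,s*.084),p); o=pt((-.066,-s*.084),p)
    d=D(); xs=min(g[0]-.0205,d[0])-clear; z1=manip.current_tool_pos()[2]
    go([d[0]-back,d[1]],z1,.12)
    go([xs,d[1]],z,.2); go([xs,g[1]],z,.3)
    xn=g[0]-.0205-.006
    if xn-xs>.004: go([xn,g[1]],z,.15)
    manip.sleep(.05)
E
python3 - <<'E'
from h import *
im=cv2.imread("pics/t1.png")
p=track("t2b",(-.175,-.012,0.))
E
```

```text
POSE x-169.6 y-11.7 a-1.6 screws[0, 1, 2] res0.2mm rear/guards x: -102.0 -105.3 -233.3 -237.9
```

```bash
python3 - <<'E'
from h import *
swap('L'); push(.012,slope=.15)
track("t3")
swap('R'); push(.030,tilt=.05)
track("t4")
E
```

```text
x-257.4 y72.4 z30.0 F[-1.1 -0.5 -0.7] | x-253.9 y72.9 z30.0 F[-0.9  0.9  0.6] | x-253.1 y73.0 z30.0 F[-6.5 -0.8  3.3] | x-253.2 y72.9 z30.8 F[-20.   -0.5  15.5] | FMAX

contact -253.1 end -253.2 t=14.27
POSE x-175.8 y-17.5 a1.6 screws[0, 1, 3] res9.8mm rear/guards x: -111.5 -108.1 -244.1 -239.4
x-261.6 y-91.7 z30.0 F[-0.1 -0.3 -1.2] | x-258.2 y-92.2 z30.0 F[ 0.2 -0.5  0.4] | x-257.2 y-92.3 z30.0 F[-5.7 -0.6  3.4] | x-257.3 y-92.4 z30.6 F[-18.9  -0.7  16.7] | FMAX

contact -257.16 end -257.3 t=16.97
POSE x-169.5 y-11.5 a-1.6 screws[0, 1, 2] res0.4mm rear/guards x: -101.9 -105.2 -233.2 -237.8
```

```bash
cat >> h.py <<'E'
def push(dist,tilt=0.,z0=.03,slope=.12,vel=.05,fmax=24,reach=.03,fhome=None):
    b=F(); x0,y=D(); x=x0; z=z0; con=None; end=None; fz=0; out=''; f=np.zeros(3)
    for k in range(40):
        if con is None: s=.003
        else:
            free = D()[0]-con>.002 and abs(f[0])<13
            s=min(.006 if free else .002,end-x)
            up=slope*s+ (np.clip(.0003*(f[2]+2),-.001,.004))
            if z+up>.05: up=0
            z+=up; y+=np.tan(tilt)*s
        x+=s
        go([x,y],z,vel if con is not None else .05)
        f=F()-b; d=D(); zt=manip.current_tool_pos()[2]
        out+=f"x{d[0]*1e3:.1f} y{d[1]*1e3:.1f} z{z*1e3:.1f}/{zt*1e3:.1f} F{f.round(1)} | "
        if con is None and f[0]<-1.5:
            con=d[0]; x=d[0]; end=x+dist; 
            if dist<=0: break
        if con is not None and (np.linalg.norm(f)>fmax or (fhome and -f[0]>fhome)): out+="FMAX"; break
        if con is not None and x>=end-1e-4: break
        if con is None and x-x0>reach: out+="no contact"; break
    print(out+f"\n  contact {None if con is None else con*1e3:.5} end {D()[0]*1e3:.1f} t={manip.current_clock():.2f}")
    return con,D()[0]
E
python3 - <<'E'
from h import *
d=D(); go([d[0]-.008,d[1]],.03,.1); manip.sleep(.1)
push(.012)
track("t5")
E
```

```text
x-260.3 y-92.4 z30.0/30.1 F[-0.1 -0.2 -0.5] | x-257.9 y-92.5 z30.0/30.0 F[ 1.2 -0.1  0.2] | x-257.1 y-92.6 z30.0/29.6 F[-4.5 -0.4  4.4] | x-256.9 y-92.5 z32.2/31.6 F[-5.2 -0.4  1.3] | x-255.4 y-92.9 z33.4/32.5 F[-5.8 -0.4 -1.5] | x-253.9 y-93.4 z33.8/32.6 F[-6.5 -2.8 -3.5] | x-248.4 y-94.4 z34.0/32.7 F[-7.8 -3.7 -1.8] | 
  contact -257.07 end -248.4 t=19.18
POSE x-164.7 y-10.9 a1.1 screws[0, 1, 2] res0.5mm rear/guards x: -99.9 -97.5 -232.3 -229.0
```

```bash
python3 - <<'E'
from h import *
d=D(); go([d[0]-.005,d[1]],.031,.1); manip.sleep(.1)
push(.016); track("t6")
swap('L'); push(.016); track("t7")
E
```

```text
x-248.6 y-94.1 z30.0/30.1 F[-0.6  0.4  0.8] | x-248.6 y-94.1 z30.0/29.7 F[-8.5  0.6  7.1] | x-248.3 y-94.1 z33.0/32.6 F[-5.9  0.5  3.1] | x-247.0 y-94.4 z34.7/33.8 F[-6.6 -0.3 -0.3] | x-245.5 y-94.8 z35.5/34.2 F[-6.4 -1.3 -3. ] | x-239.7 y-95.6 z35.9/34.5 F[-7.2 -2.5 -3.7] | x-236.9 y-96.2 z35.9/34.4 F[-10.7  -4.5   0.8] | 
  contact -248.57 end -236.9 t=21.35
POSE x-157.1 y-10.1 a4.4 screws[0, 1, 2] res0.2mm rear/guards x: -95.9 -86.7 -229.3 -216.5
x-253.3 y66.9 z30.0/29.9 F[ 0.6 -0.  -0. ] | x-250.0 y67.4 z30.0/30.0 F[ 0.7 -0.5 -0.2] | x-249.6 y67.4 z30.0/29.7 F[-7.1 -0.4  6.6] | x-249.3 y67.4 z32.8/32.4 F[-6.2 -0.2  2. ] | x-249.0 y67.5 z34.3/32.9 F[-6.9 -0.1 -3.5] | x-248.7 y67.6 z34.1/32.7 F[-12.2   0.2   4. ] | x-245.8 y68.3 z36.1/34.6 F[-7.6  2.6 -5.6] | x-239.2 y68.8 z35.8/34.4 F[-6.8  3.9 -4.1] | x-239.1 y68.8 z35.4/34.2 F[-14.1   3.3   5.4] | 
  contact -249.62 end -239.1 t=25.30
POSE x-154.2 y-15.2 a3.3 screws[0, 1, 3] res7.8mm rear/guards x: -91.8 -84.9 -224.9 -215.3
```

```bash
sed -i 's/np.clip(.0003\*(f\[2\]+2),-.001,.004)/np.clip(.0003*(f[2]+2),0,.004)/' h.py; python3 - <<'E'
from h import *
im=cv2.imread("pics/t7.png"); crop(im,270,410,110,260,4,"t7z")
c=viewer.get_calibration("top")
p=json.load(open("pose.json")); 
for b in SB: print(mask_scr(im,c,[[*(d2w(pt(b,p))-COR),.072]]), proj(c,[*(d2w(pt(b,p))-COR),.072]))
E
```

```text
[(315.5183486238532, 173.5091743119266, 98.0)] [311.54152599 170.00792091]
[(365.2110091743119, 163.22935779816513, 90.0)] [364.32296095 163.79478638]
[None] [313.92580609 189.41818801]
[(367.21608040201005, 182.5427135678392, 103.0)] [367.0873864  183.08597602]
```

View pics/t7z.png

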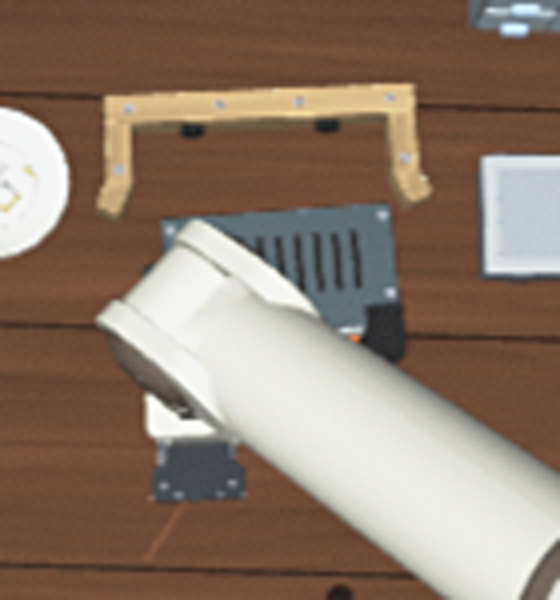

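```bash
sed -i 's/g=im.astype(float).min(2)/g=cv2.morphologyEx(im.min(2),cv2.MORPH_TOPHAT,np.ones((5,5),np.uint8)).astype(float)/; s/bg=np.median(w); m=np.clip(w-bg-40,0,None)/bg=0; m=np.clip(w-35,0,None)/' h.py
cat >> h.py <<'E'
_track=track
def fit(im,c,guess):
    import itertools
    x,y,a=guess; r=None
    for it in range(3):
        th=np.radians(a)+YD; P=[[*(d2w(pt(b,(x,y,a)))-COR),.072] for b in SB]
        S=mask_scr(im,c,P); idx=[i for i,s in enumerate(S) if s]; r=None
        for n in range(len(idx),1,-1):
            for sub in itertools.combinations(idx,n):
                sub=list(sub); W=np.array([onz(c,S[i][0],S[i][1],.072)[:2]+COR for i in sub]); B=SB[sub]
                Wc,Bc=W-W.mean(0),B-B.mean(0)
                t=np.arctan2((Bc[:,0]*Wc[:,1]-Bc[:,1]*Wc[:,0]).sum(),(Bc*Wc).sum())
                Rm=np.array([[np.cos(t),-np.sin(t)],[np.sin(t),np.cos(t)]]); o=W.mean(0)-Rm@B.mean(0)
                res=np.linalg.norm(W-(o+B@Rm.T),axis=1).max()
                if res<.0025 and (r is None): r=(o,t,sub,res)
            if r: break
        if not r: return None
        x,y=w2d(r[0]); a=np.degrees(r[1]-YD)
    return float(x),float(y),float(a),r[2],r[3]
def track(name,guess=None,im=None):
    if guess is None: guess=json.load(open("pose.json"))
    c=viewer.get_calibration("top")
    if im is None: c,im=snap("top",name)
    r=fit(im,c,guess)
    if r is None: print("TRACK FAILED"); return None
    x,y,a,i,e=r
    print(f"POSE x{x*1e3:.1f} y{y*1e3:.1f} a{a:.1f} screws{i} res{e*1e3:.1f}mm", "rearL,R guardL,R x:",*[f"{pt(l,(x,y,a))[0]*1e3:.1f}" for l in ((.066,.06),(.066,-.06),(-.066,.083),(-.066,-.083))])
    json.dump([x,y,a],open("pose.json","w")); return x,y,a
E
python3 - <<'E'
from h import *
track("",im=cv2.imread("pics/t6.png"))
track("",im=cv2.imread("pics/t7.png"))
E
```

```text
POSE x-157.2 y-10.1 a4.4 screws[0, 1, 2] res0.2mm rearL,R guardL,R x: -96.0 -86.8 -229.4 -216.7
POSE x-151.5 y-10.4 a1.9 screws[0, 1, 3] res0.7mm rearL,R guardL,R x: -87.5 -83.5 -220.2 -214.6
```

```bash
python3 - <<'E'
from h import *
swap('R'); push(.026,tilt=.2); track("t8")
swap('L'); push(.016,tilt=.15); track("t9")
E
```

```text
x-238.4 y-94.5 z30.0/30.0 F[0.1 1.5 0. ] | x-234.9 y-95.0 z30.0/30.1 F[ 0.4 -0.7 -0.8] | x-234.0 y-95.1 z30.0/29.7 F[-6.2 -0.4  3.3] | x-233.8 y-94.8 z31.8/31.2 F[-5.4 -0.7 -0.2] | x-232.8 y-94.9 z32.6/31.4 F[-6.5 -1.3 -1.6] | x-231.4 y-95.2 z33.0/31.5 F[-7.  -3.3 -3.9] | x-224.9 y-94.6 z33.7/32.3 F[-6.4 -3.1 -5.2] | x-218.9 y-93.7 z34.4/33.0 F[-6.1 -5.8 -4.7] | x-212.8 y-92.7 z35.1/33.7 F[-7.2 -4.7 -4.2] | x-211.5 y-92.6 z35.4/33.7 F[-7.2 -5.8 -4.2] | 
  contact -233.96 end -211.5 t=29.55
POSE x-135.9 y-5.0 a7.3 screws[0, 1, 2] res0.2mm rearL,R guardL,R x: -78.1 -62.8 -212.0 -190.8
x-235.9 y68.3 z30.0/29.9 F[ 0.8 -0.4  0.1] | x-233.0 y68.7 z30.0/29.9 F[-0.5 -2.4 -0.5] | x-232.7 y68.6 z30.0/29.6 F[-8.1 -3.2  8.3] | x-232.5 y68.9 z33.3/32.9 F[-5.5 -1.6  2.5] | x-232.1 y69.2 z34.9/33.5 F[-6.2 -0.6 -3.2] | x-230.6 y69.9 z35.2/33.6 F[-7.6 -0.3 -3.3] | x-224.1 y71.5 z35.9/34.4 F[-7.2  1.  -3. ] | x-220.6 y72.4 z36.4/34.8 F[-7.3  1.3 -4. ] | 
  contact -232.71 end -220.6 t=33.28
POSE x-129.2 y-5.1 a4.2 screws[0, 1, 3] res0.4mm rearL,R guardL,R x: -67.8 -59.0 -201.1 -188.9
```

```bash
python3 - <<'E'
from h import *
swap('R'); push(.020,tilt=.15); track("t10")
swap('L'); push(.030,tilt=.1); track("t11")
E
```

```text
x-213.1 y-91.7 z30.0/30.0 F[ 0.4 -0.3  1.5] | x-209.6 y-92.1 z30.0/30.1 F[-0.4 -0.1  1.5] | x-208.9 y-92.2 z30.0/29.7 F[-5.7  0.2  5.9] | x-208.7 y-91.9 z32.6/32.1 F[-5.  -0.3  2.4] | x-207.4 y-92.0 z34.2/33.0 F[-6.4 -0.4  0.1] | x-205.8 y-92.2 z35.1/33.6 F[-6.5 -1.4 -1.7] | x-199.6 y-92.1 z35.9/34.4 F[-5.3 -2.7 -2.4] | x-193.6 y-91.7 z36.6/35.1 F[-5.4 -3.4 -2. ] | x-192.2 y-91.6 z36.8/35.1 F[-7.  -4.4 -2.8] | 
  contact -208.86 end -192.2 t=37.29
POSE x-118.9 y-2.1 a8.6 screws[0, 1, 2] res0.4mm rearL,R guardL,R x: -62.6 -44.7 -196.6 -171.8
x-220.6 y69.5 z30.0/29.9 F[ 0.3 -2.3  0.3] | x-217.4 y69.9 z30.0/30.0 F[ 0.3 -0.9  1. ] | x-216.9 y69.8 z30.0/29.7 F[-7.3 -2.2  6.9] | x-216.8 y70.0 z32.9/32.4 F[-6.  -1.9  2.1] | x-216.3 y70.2 z34.4/32.9 F[-6.2 -1.5 -3.9] | x-215.0 y70.9 z34.6/32.9 F[-6.8 -0.7 -4.4] | x-213.2 y71.5 z34.9/33.1 F[-8.2  0.8 -3.7] | x-206.6 y72.6 z35.6/34.0 F[-7.6  2.1 -3.6] | x-200.7 y73.4 z36.3/34.7 F[-8.   2.6 -4.2] | x-194.7 y74.1 z37.0/35.4 F[-6.7  2.9 -2.6] | x-191.0 y74.8 z37.5/35.8 F[-7.8  2.8 -3.6] | 
  contact -216.94 end -191.0 t=41.85
POSE x-103.1 y-3.6 a2.6 screws[1, 3] res0.1mm rearL,R guardL,R x: -39.9 -34.5 -172.8 -165.3
```

```bash
python3 - <<'E'
from h import *
swap('R'); push(.022,tilt=.15); track("t12")
swap('L'); push(.033,tilt=.05); track("t13")
E
```

```text
x-189.0 y-88.1 z30.0/30.0 F[-0.1  0.9  0.6] | x-185.6 y-88.7 z30.0/30.1 F[ 0.3 -0.  -0.1] | x-184.9 y-88.8 z30.0/29.7 F[-6.5  0.3  5.9] | x-184.7 y-88.5 z32.6/32.1 F[-5.3 -0.1  2. ] | x-183.5 y-88.6 z34.0/32.9 F[-5.9 -0.2 -1.3] | x-182.3 y-88.9 z34.5/32.9 F[-7.7 -1.7 -1.5] | x-175.8 y-88.8 z35.4/33.8 F[-5.3 -3.  -2.4] | x-169.8 y-88.4 z36.1/34.4 F[-5.2 -4.3 -2.4] | x-166.1 y-88.1 z36.6/34.8 F[-5.5 -4.4 -3.2] | 
  contact -184.91 end -166.1 t=45.82
POSE x-90.6 y-0.1 a7.3 screws[0, 1, 2] res0.4mm rearL,R guardL,R x: -32.7 -17.5 -166.5 -145.5
x-190.5 y73.0 z30.0/30.0 F[ 0.7 -0.1  0.2] | x-187.2 y73.5 z30.0/30.0 F[ 0.9 -0.5  0.1] | x-186.8 y73.5 z30.0/29.7 F[-7.1 -1.5  6.6] | x-186.6 y73.6 z32.8/32.3 F[-6.3 -0.6  2.3] | x-186.2 y73.8 z34.3/32.8 F[-6.7  0.5 -3. ] | x-184.9 y74.3 z34.6/32.7 F[-8.7  0.6 -3.3] | x-183.1 y74.9 z34.8/33.0 F[-8.6  1.3 -4.6] | x-176.5 y75.8 z35.5/33.9 F[-7.6  2.  -2.9] | x-170.6 y76.4 z36.3/34.6 F[-6.6  3.1 -3.1] | x-164.7 y76.8 z37.0/35.2 F[-7.2  3.1 -4.2] | x-158.8 y77.4 z37.7/35.9 F[-8.3  3.4 -4.6] | x-158.5 y77.4 z37.8/35.9 F[-9.7  3.3 -2.1] | 
  contact -186.81 end -158.5 t=50.62
POSE x-73.0 y-2.0 a0.9 screws[1, 3] res0.3mm rearL,R guardL,R x: -8.0 -6.1 -140.4 -137.7
```

```bash
sed -i "s/fhome=None):/fhome=None,big=.006):/; s/min(.006 if free/min(big if free/" h.py; grep -n "big" h.py; python3 - <<'E'
from h import *
swap('R'); push(.010,tilt=.1,big=.0025,fhome=14); track("t14")
swap('L'); push(.014,tilt=.05,big=.0025,fhome=16); track("t15")
E
```

```text
103:def push(dist,tilt=0.,z0=.03,slope=.12,vel=.05,fmax=24,reach=.03,fhome=None,big=.006):
109:            s=min(big if free else .002,end-x)
x-161.2 y-84.5 z30.0/30.0 F[1.6 0.1 0.9] | x-157.9 y-85.1 z30.0/30.0 F[ 0.4  0.6 -0.1] | x-157.2 y-85.3 z30.0/29.8 F[-6.2  0.1  6.5] | x-157.0 y-85.0 z32.8/32.3 F[-5.4 -0.6  2.4] | x-155.8 y-85.3 z34.3/33.2 F[-5.9 -1.2 -0.8] | x-154.4 y-85.6 z35.0/33.3 F[-6.5 -1.3 -2.4] | x-153.9 y-85.8 z35.3/33.3 F[-12.6  -2.5   1.4] | x-153.9 y-85.8 z36.4/33.5 F[-12.9  -2.8  -1.5] | 
  contact -157.21 end -153.9 t=54.27
POSE x-70.8 y-1.9 a1.7 screws[0, 1, 2] res0.2mm rearL,R guardL,R x: -6.6 -3.0 -139.2 -134.2
x-163.2 y78.3 z30.0/29.9 F[ 0.2  0.3 -1.1] | x-159.7 y78.8 z30.0/30.1 F[-0.2  0.2 -0.3] | x-158.6 y79.0 z30.0/29.7 F[-4.9 -0.6  2.9] | x-158.4 y78.9 z31.7/31.0 F[-5.9  0.  -0.2] | x-157.8 y79.3 z32.5/31.2 F[-7.8 -0.2 -2.6] | x-157.0 y79.8 z32.7/31.1 F[-10.5   0.7  -0.5] | x-155.2 y80.8 z33.4/31.5 F[-9.1  3.9 -4.8] | x-154.6 y81.2 z33.7/31.3 F[-12.8   3.8  -1.4] | x-154.7 y81.2 z34.2/31.3 F[-21.2   2.3   1.8] | FMAX
  contact -158.58 end -154.7 t=58.18
POSE x-68.8 y-1.1 a0.0 screws[1, 3] res0.0mm rearL,R guardL,R x: -2.8 -2.8 -134.8 -134.8
```

```bash
python3 - <<'E'
from h import *
swap('R'); push(.008,tilt=.05,big=.0025,fhome=17); track("t16")
d=D(); go([d[0]-.02,d[1]],.032,.15)
track("t17"); print(manip.current_clock(),F())
im=cv2.imread("pics/t17.png"); crop(im,270,410,110,260,4,"t17z")
E
```

```text
x-158.4 y-82.7 z30.0/30.0 F[ 1.1 -0.7 -0.3] | x-155.0 y-83.3 z30.0/30.0 F[-0.   1.1  0.3] | x-154.4 y-83.5 z30.0/29.8 F[-6.7 -0.2  5.6] | x-154.3 y-83.3 z32.5/32.0 F[-6.  -0.2  2.6] | x-154.3 y-83.3 z34.1/32.4 F[-8.8 -0.8 -0.3] | x-154.4 y-83.3 z34.9/32.4 F[-13.1  -0.4   0.5] | x-154.5 y-83.3 z35.9/32.6 F[-16.6   0.1  -0.3] | 
  contact -154.43 end -154.5 t=61.62
POSE x-69.0 y-1.5 a0.3 screws[0, 1, 2] res0.2mm rearL,R guardL,R x: -3.3 -2.7 -135.4 -134.6
POSE x-69.0 y-1.4 a0.2 screws[0, 1, 2] res0.3mm rearL,R guardL,R x: -3.2 -2.8 -135.3 -134.7
62.0583 [ 0.21794174 -0.345503    0.64837636]
```

View pics/t17z.png

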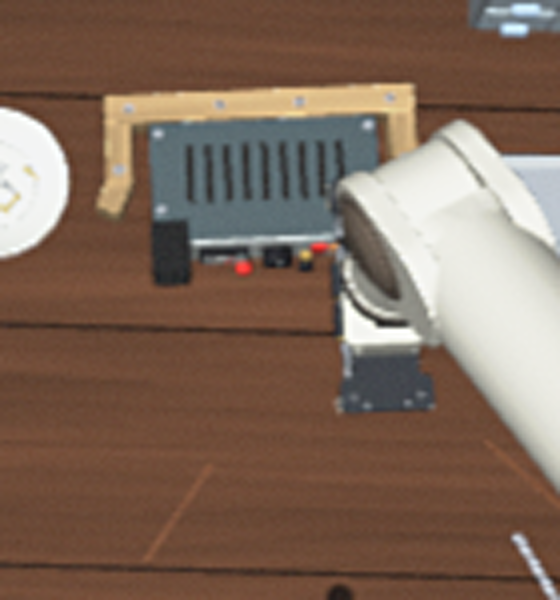

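```bash
python3 - <<'E'
from h import *
d=D(); go([d[0]-.025,d[1]],.035,.15)
print(manip.current_clock(),F())
manip.hand_in()
E
```

```text
62.3667 [ 0.63818873 -0.26961122 -0.04227568]
the job is handed in; nothing more can be done
```

The supply is home against both rubber buffers and the job is handed in at 62.4 s, within the 72 s limit. The arm had backed off about 45 mm, and the force reading was near zero.

I pushed the right and left guards in turn, in steps of about 10 to 30 mm with a slight rise. Steps that moved the supply took about 5 to 14 N, and the highest reading was about 25 N. That came early on, when two pushes (one left, one right) stuck and moved nothing. I re-approached with more rise, so the right guard had three short pushes in a row there.

**Slew:** it never measured more than about 9° out of line with the dock. The fingers only met the guards' faces, at mid-height.

**Last checks:**
- **Home:** the left corner stopped moving under about 21 N and the right under about 17 N. The finger stopped at the same depth on both sides, to 0.2 mm.
- **Final top view:** the supply is 0.2° off the dock line and about 1.4 mm off centre.
- **Bystanders:** I saw nothing disturbed, but I did not check each item in a closing picture.

**Disagreements:**
- The camera puts the back face about 3 mm short of the buffers, evenly on both sides. My dock position was only good to 2–3 mm, so I trusted the stiffening on both corners.
- I did not push the left guard again after the final right push; the right corner did not move under that push.

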